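# Close the fridge's terminal box and tuck its cover under the clip

## Robot

A 7-joint arm with a two-finger parallel gripper is mounted at the origin on the work surface. World frame = base frame: x ahead of the robot, y to its left, z up, the work surface at z = 0. Lengths are in m, angles in rad, forces in N, time in s.
With the tool pointing down it reaches from about 0.425 to 0.875 m from the base axis. Payload 4.7 kg.
Tool frame: the origin (TCP) lies midway between the tips of the shut fingers; the grasp point (between the pads) lies 19 mm behind it; z points along the fingers, y is the line along which they close (so a half turn about z gives the same grasp; the last joint's range is limited). The gripper opens to 85 mm and grips with 20 to 120 N. Pads are 22 mm wide; open, the fingers measure 114 mm over their backs; the gripper's body (76 mm by 85 mm) begins 54 mm behind the grasp point. The pads swing forward as they close: fully open they stand 13 mm farther back than shut.
Start: joints at [0.014, 0.321, -0.07, 1.45, 0.023, 1.371, -0.057], TCP at [0.65, -0, 0.231] pointing down, gripper open.
Joint ranges: [-2.86, 2.86], [-0.3, 2.09], [-1.38, 1.24], [0.06, 2.45], [-1.56, 4.7], [0.09, 2.05], [-2.69, 2.69]. Speed limits (rad/s): [2.57, 2.57, 3.14, 3.14, 3.14, 3.14, 3.14].

## Interface

Orientations are given as a unit quaternion [w, x, y, z].
In Python, from plant import * gives the robot as it stands.
- The arm moves only by the shell command python3 -m creep 'ROWS' [FORCE]. ROWS is JSON, a list that holds one entry, the list of rows, each a list of 5 numbers: the shift along the tool's x, y, z in units of 0.03 m (1.0 is 0.03 m), then the turn about the tool's z in units of 4 degrees (1.0 is 4 degrees), then the closure, from -1 (fully open) to 1 (shut). In form: [[[x, y, z, roll, jaw], ...]]. A call has exactly 8 rows; each row shifts and turns the commanded pose from where the row before left it, along the tool's axes as they then stand; what a row does not reach is not made up. A row lasts 1/10 s, in which the tool goes at most 50 mm and 8.59 degrees, less where a joint would pass 70% of its speed; a pose out of reach is approached as far as the arm can. A call with a number of a shift or a turn outside -1 to 1 is refused whole. A call with a gripper value outside its range is refused whole. The fingers move at their own pace and stop on an object; FORCE is the grip in N (left out, the last holds). Time passes only in rows, so rows that do not move let the fingers close, or fill a call up. It gives the time, the measured TCP pose, the force, the opening and the grip force at its end, in the units of the state.
- observe(): the state, without advancing time (a new reading comes with each control period).
- snapshot(name): name is "scene" or "side" or "wrist"; returns a dict with "frame" (384x512x3 uint8, red, green, blue), "range_z" (384x512 float32, m along the optical axis (not along the pixel's ray), 0 where there is no reading), "K" (3x3 intrinsics, pixels), "R" (3x3) and "t" (3): a world point X has camera coordinates R X + t; the wrist camera has in their place "mount" (4x4, takes a point from camera to tool coordinates, whose origin is the TCP and whose axes are the flange's). Camera axes: x right, y down, z forward; pixel columns grow to the right and rows downward; lengths in m; the calibration is good to about 2 mm. A picture is of the moment at which its call begins: read the wrist's pose just before it.
- close_job(): hands the job in; it is judged then, once.
The state is a dict: "time": time; "joints": joint angles; "qd": joint speeds; "tau": joint torques, N m; "tcp_pos": TCP position; "eef_rot": TCP orientation; "force": force on the tool from outside, world axes, zero at the start; "wrist_torque": the same for the moment, N m; "grip_width": finger opening in m; "gripper_force": force on a finger pad.
Only numpy, scipy, OpenCV 4.12 (cv2) and the standard library are available. Lean on these libraries where they do the work, as an engineer would, in place of code of your own. Each camera call takes 0.05 s, during which the arm holds its last target. There are 200 camera calls.

## Task

Close the fridge's terminal box: with the fingertips push its springy grey cover over until it lies flat on the box, keep it pressed down, and push it forward as far as it goes so that the tongue on its edge is tucked beneath the steel retaining lip and stays shut when you let go. Touch the cover on its outer face and edges only, never pinching it or touching the card lining inside, and leave the multimeter, capacitor, screwdriver and roll of tape where they are.

Things in the scene. Friction and masses are not known exactly. Their poses are not given: they have to be found in the camera images.
- terminal_box: Black open-topped box 120 (x) x 100 (y) mm, 4 mm walls, rim 48 mm above the bench, fixed on an aluminium plate 190 x 130 x 4 mm (x -87 to +103 mm). Origin: on the bench under the box's middle. +x points from the cover's hinge to the retaining lip: the way the cover folds over, then slides. Two 5 mm cheeks at y = +-46 mm, x -70 to -26 mm, rise to 58 mm above the bench.
- pin (a point): Middle of the cover's hinge pin, which lies along the box's y, 52 mm above the bench, at x = -55 mm in the box's frame; it moves along +x with the slide. Axes as the box. The cover: a grey plate 84 mm wide and 3 mm thick, with the pin in its mid-plane, from 4 to 92 mm from the pin; a tongue 36 mm wide in the middle of its free edge reaches to 104 mm.
- cover (a joint): Cover's hinge angle: 0 = closed, level on the box, its top face 53.5 mm above the bench; 1.57 = upright; stop at 2.1, leaning away from the lip. Starts at 1.3 to 1.95. It springs open: holding it shut takes 0.12 N m (about 2.5 N at 50 mm from the pin). Let go untucked it springs up to about 1 rad; near upright it stays where left. Only the lip keeps it shut.
- slide (a joint): How far the cover and its pin are slid in their slots along the box's +x: 0 at the start (drawn back), 0.016 m fully home, a hard stop. Moves at any cover angle against about 3 N of friction and stays where left. Keep it near 0 until the cover is down, else the tongue lands on top of the lip; it can be pushed back by the rib.
- rib (a point): Middle of the pin-side face of the push rib on the cover's outer face (the top when closed). The rib is 44 mm long across the cover, 4 mm thick and stands 6 mm proud; this face is 66 mm from the pin and the point 4.5 mm above the plate's mid-plane. Axes turn with the cover: x away from the pin, z out of the outer face.
- tongue_tip (a point): Middle of the tongue's end, 104 mm from the pin, in the mid-plane of the 3 mm plate. Axes as for the rib. With the cover closed and the slide at 0 it is 7 mm short of the lip's mouth; fully home 9 mm past it. The closed tongue passes 2 mm below the lip's level part.
- lip_mouth (a point): Lower front edge, in the middle, of the level part of the fixed steel lip: x = 56 mm, y = 0, 55.5 mm above the bench in the box's frame, axes as the box. The lip is a strip 48 mm wide, 2.5 mm thick; it runs level from here to its upright at x = 67 mm (top 58 mm above the bench) and flares up in front of here to x = 50 mm, 62 mm above the bench, as a funnel.
- liner: White insulating card 2 mm thick stuck to the inside of the cover: 76 mm wide from 13 to 89 mm from the pin, then 28 mm wide along the tongue to 100 mm. The edges stay bare by 3 mm or more. Not to be touched. Origin on the pin, axes turn with the cover.
- multimeter: Loose blue multimeter 160 x 78 x 36 mm lying flat beside the box on its +y side. Origin: centre of its underside, x along its length. Bystander.
- capacitor: Loose upright aluminium motor capacitor, 40 mm across, 80 mm tall with its tags, on the far -y side of the box. Origin: centre of its underside. Bystander.
- screwdriver: Loose screwdriver with red handle, 180 mm long, lying along its x on the -y side of the box. Bystander.
- tape_roll: Loose black roll of tape lying flat, 70 mm across, 44 mm hole, 19 mm high, beyond the lip. Origin: centre of its underside. Bystander.
Not all that is in view belongs to the job. What is shaped like the terminal_box but orange is not meant.

How it is judged:
By the outcome, as a careful person would: the job done as asked, in the order asked, and still so for the second after the job is handed in, with the robot touching nothing.
It also fails if it takes over 42 s, if anything falls off the work surface, if the arm or the gripper's body presses on something with over 40 N, if the wrist force passes 120 N, or if a joint passes its speed limit or range.

## Working session

There is one attempt and no reset: what is moved stays moved. The work goes in short steps, Python scripts to look and compute and a shell command to move; the robot and the scene stay as the last step left them, time stands still between calls to the robot, and variables do not carry over. Pictures are saved under pics/ and viewed, at most 10 in all, crops included, and the job is handed in when it is done.

```bash
ls; mkdir -p pics; python3 - <<'E'
from plant import *
import cv2,numpy as np
s=observe();print({k:np.round(v,3).tolist() for k,v in s.items()})
ims=[]
for n in("scene","side"):
    d=snapshot(n);np.savez(f"pics/{n}0.npz",**{k:d[k] for k in("frame","range_z","K","R","t")})
    cv2.imwrite(f"pics/{n}0.png",d["frame"][:,:,::-1]);print(n,d["K"].round(1).tolist(),d["R"].round(3).tolist(),d["t"].round(3).tolist())
E
```

```text
pics
{'time': 0.0, 'joints': [0.014, 0.322, -0.07, 1.452, 0.023, 1.371, -0.057], 'qd': [0.0, -0.0, -0.001, -0.0, -0.0, 0.001, 0.001], 'tau': [-0.001, -49.358, -0.383, -31.433, 0.013, 0.011, 0.0], 'tcp_pos': [0.649, -0.0, 0.23], 'eef_rot': [-0.001, 0.707, 0.707, -0.001], 'force': [-0.393, 0.221, 0.042], 'wrist_torque': [-0.001, -0.03, -0.041], 'gripper_force': 0.0, 'grip_width': 0.086}
scene [[424.3, 0.0, 260.2], [0.0, 424.3, 196.8], [0.0, 0.0, 1.0]] [[-0.87, 0.492, 0.013], [0.333, 0.606, -0.722], [-0.363, -0.625, -0.691]] [0.449, -0.189, 1.424]
side [[449.2, 0.0, 253.2], [0.0, 449.2, 183.2], [0.0, 0.0, 1.0]] [[0.958, -0.288, -0.006], [-0.151, -0.486, -0.861], [0.245, 0.825, -0.509]] [-0.521, 0.166, 1.125]
```

View pics/scene0.png

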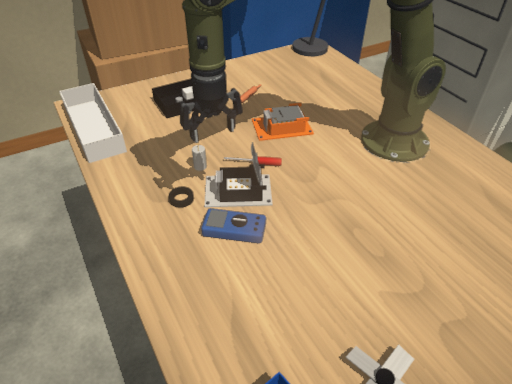

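View pics/side0.png

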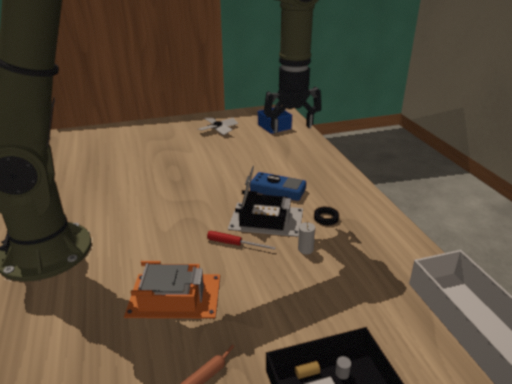

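Scene view: the black terminal box on its aluminium plate is at about (240,187), with its grey cover upright at (257,163). The multimeter is at (234,225), tape at (181,197), capacitor at (199,158) and screwdriver at (255,160). Possible mix-ups are the orange box (282,122) and the black tray (175,95). I choose the black one at (240,187), which is at (265,212) in the side view, and check it with a close crop.

```bash
cat > h.py <<'E'
import numpy as np,cv2
def load(f):
    z=np.load(f);return {k:z[k] for k in z}
def ray(d,uv,h):
    """pixel(s) -> world points on plane z=h"""
    uv=np.atleast_2d(uv).astype(float);r=np.c_[uv,np.ones(len(uv))]@np.linalg.inv(d["K"]).T@d["R"]
    c=-d["R"].T@d["t"];return c+r*((h-c[2])/r[:,2])[:,None]
def cloud(d):
    v,u=np.mgrid[:384,:512];z=d["range_z"]
    p=np.stack([u*z,v*z,z],-1)@np.linalg.inv(d["K"]).T
    return (p-d["t"])@d["R"]
def proj(d,X):
    c=np.atleast_2d(X)@d["R"].T+d["t"];q=c@d["K"].T;return q[:,:2]/q[:,2:]
E
python3 - <<'E'
from h import *
a=load("pics/scene0.npz");b=load("pics/side0.npz")
A=cv2.resize(a["frame"][140:245,190:290],None,fx=4,fy=4,interpolation=3)
B=cv2.resize(b["frame"][150:255,220:320],None,fx=4,fy=4,interpolation=3)
cv2.imwrite("pics/crop0.png",np.hstack([A,B])[:,:,::-1])
for d,(r0,r1,c0,c1) in((a,(140,245,190,290)),(b,(160,250,220,310))):
    p=cloud(d)[r0:r1,c0:c1];f=d["frame"][r0:r1,c0:c1].astype(int)
    m=(p[...,2]>.075)&(p[...,2]<.17);q=p[m];print(len(q),q.mean(0).round(3) if len(q) else 0,q.min(0).round(3),q.max(0).round(3))
E
```

```text
158 [ 0.535 -0.004  0.12 ] [ 0.5   -0.19   0.075] [0.627 0.032 0.157]
126 [ 0.526 -0.036  0.117] [ 0.5   -0.197  0.076] [0.628 0.015 0.153]
```

View pics/crop0.png

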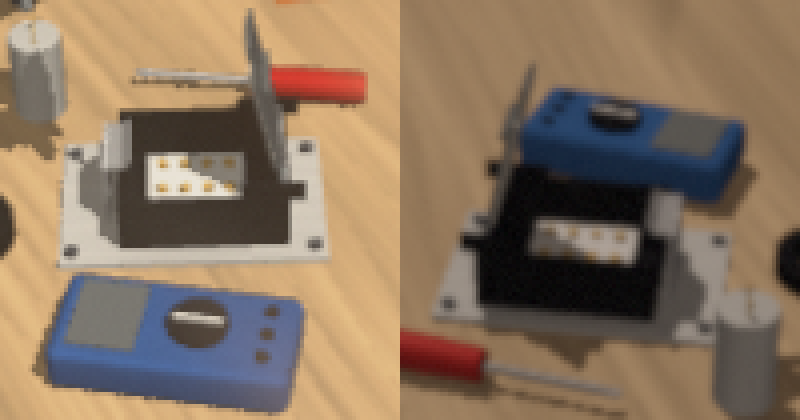

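The crop confirms the choice: black box, steel lip at its left (110,145), and the cover standing near upright at (265,95). Next I fit the pose from the plate corners in both views.

```bash
python3 - <<'E'
from h import *
a=load("pics/scene0.npz");b=load("pics/side0.npz")
A=np.array([[60,266],[328,258],[318,140],[66,146]])/4+[190,140]
L=np.array([[103,65],[-87,65],[-87,-65],[103,-65]])/1e3
# side crop corners: lip end -y, hinge -y, lip +y
B=(np.array([[712,343],[433,320],[730,232]])-[400,0])/4+[220,150]
LB=L[[3,2,0]]
def fit(L,W):
    l=L-L.mean(0);w=W-W.mean(0);th=np.arctan2((l[:,0]*w[:,1]-l[:,1]*w[:,0]).sum(),(l*w).sum())
    R=np.array([[np.cos(th),-np.sin(th)],[np.sin(th),np.cos(th)]]);t=W.mean(0)-R@L.mean(0)
    return th,t,((L@R.T+t-W)*1e3).round(1)
wa=ray(a,A,.004)[:,:2];wb=ray(b,B,.004)[:,:2]
for l,w in((L,wa),(LB,wb),(np.r_[L,LB],np.r_[wa,wb])):
    th,t,r=fit(l,w);print(th.round(4),t.round(4),r.tolist())
R=np.array([[np.cos(th),-np.sin(th)],[np.sin(th),np.cos(th)]])
for d in(a,b):
    p=cloud(d).reshape(-1,3);f=d["frame"].reshape(-1,3)
    q=np.c_[(p[:,:2]-t)@R,p[:,2]]
    m=(abs(q[:,0]+.06)<.08)&(abs(q[:,1])<.06)&(q[:,2]>.062)&(q[:,2]<.17)
    g=q[m];k=np.polyfit(g[:,2]-.052,g[:,0],1);print(len(g),"x at pin,slope",k,"angle",np.pi/2-np.arctan(k[0]), "y",g[:,1].min(),g[:,1].max(),"z",g[:,2].max())
    for z0 in np.arange(.065,.16,.015):
        s=g[abs(g[:,2]-z0)<.008]
        if len(s):print(z0.round(3),len(s),np.median(s,0).round(4))
E
```

```text
-0.4633 [ 0.5647 -0.0261] [[1.7, 0.5], [-0.6, 2.4], [-0.8, -1.4], [-0.3, -1.5]]
-0.4387 [ 0.5615 -0.0372] [[3.4, -1.5], [-2.2, 1.8], [-1.2, -0.2]]
-0.459 [ 0.5637 -0.0306] [[0.5, -3.5], [-2.1, -2.4], [-1.8, -6.4], [-0.9, -5.7], [3.5, 3.7], [-0.4, 10.5], [1.3, 3.8]]
174 x at pin,slope [ 0.22933874 -0.05663524] angle 1.345356065716187 y -0.03924890346688941 0.04605042914353805 z 0.1571119463938729
0.065 16 [-0.0532  0.0234  0.0665]
0.08 25 [-0.0502  0.0207  0.0789]
0.095 17 [-0.0465  0.0384  0.093 ]
0.11 16 [-0.0427  0.036   0.1122]
0.125 52 [-0.0418  0.0093  0.1232]
0.14 38 [-0.036   0.0172  0.1412]
0.155 22 [-0.0325  0.0043  0.1515]
136 x at pin,slope [ 0.20344471 -0.05136008] angle 1.3700907510283309 y -0.04639043005232303 0.03258214035562018 z 0.1533213406948818
0.065 12 [-0.0478 -0.0382  0.066 ]
0.08 18 [-0.0453 -0.0346  0.0792]
0.095 20 [-0.0419 -0.0374  0.0952]
0.11 19 [-0.0384 -0.0375  0.1127]
0.125 34 [-0.0388 -0.0217  0.1204]
0.14 30 [-0.0322 -0.019   0.139 ]
0.155 13 [-0.031  -0.0036  0.1505]
```

```bash
cat >> h.py <<'E'
def wrist(name):
    from plant import observe,snapshot
    from scipy.spatial.transform import Rotation as Ro
    s=observe();d=snapshot("wrist");q=s["eef_rot"];T=np.eye(4)
    T[:3,:3]=Ro.from_quat([q[1],q[2],q[3],q[0]]).as_matrix();T[:3,3]=s["tcp_pos"]
    C=np.linalg.inv(T@d["mount"]);o=dict(frame=d["frame"],range_z=d["range_z"],K=d["K"],R=C[:3,:3],t=C[:3,3],mount=d["mount"])
    np.savez(f"pics/{name}.npz",**o);cv2.imwrite(f"pics/{name}.png",d["frame"][:,:,::-1]);return o
E
python3 - <<'E'
from h import *
o=wrist("w0");print(o["mount"].round(3),o["K"].round(1))
th=-.459;t=np.array([.5637,-.0306]);R=np.array([[np.cos(th),-np.sin(th)],[np.sin(th),np.cos(th)]])
print(proj(o,np.c_[np.array([[.103,.065],[-.087,.065],[-.087,-.065],[.103,-.065]])@R.T+t,[.004]*4]).round())
E
```

```text
[[ 0.001 -0.96  -0.281  0.072]
 [ 1.     0.     0.001  0.   ]
 [-0.001 -0.281  0.96  -0.142]
 [ 0.     0.     0.     1.   ]] [[289.1   0.  254.4]
 [  0.  289.1 197.5]
 [  0.    0.    1. ]]
[[281. 184.]
 [144. 117.]
 [111. 207.]
 [239. 264.]]
```

View pics/w0.png

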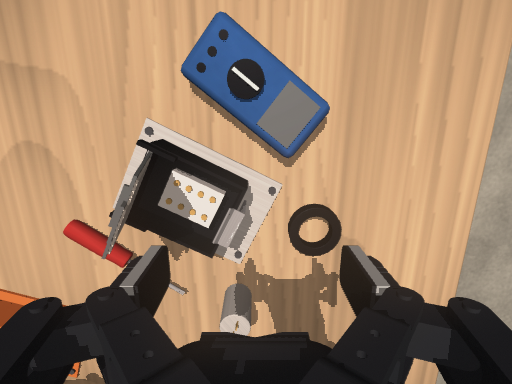

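The wrist view shows the box from above. Plate corners are at about (147,118), (282,184) and (239,263), the lip at (232,228), and the cover edge-on from (150,150) to (105,255). I refine the pose from this.

```bash
python3 - <<'E'
from h import *
o=load("pics/w0.npz");f=o["frame"].astype(int)
# plate mask: bright low saturation
hsv=cv2.cvtColor(o["frame"],cv2.COLOR_RGB2HSV)
W=ray(o,[[147,118],[282,184],[239,263]],.004)[:,:2];L=np.array([[-.087,.065],[.103,.065],[.103,-.065]])
l=L-L.mean(0);w=W-W.mean(0);th=np.arctan2((l[:,0]*w[:,1]-l[:,1]*w[:,0]).sum(),(l*w).sum())
R=np.array([[np.cos(th),-np.sin(th)],[np.sin(th),np.cos(th)]]);t=W.mean(0)-R@L.mean(0)
print(th,t,((L@R.T+t-W)*1e3).round(1).tolist())
p=cloud(o).reshape(-1,3);q=np.c_[(p[:,:2]-t)@R,p[:,2]]
m=(abs(q[:,0]+.05)<.06)&(abs(q[:,1])<.048)&(q[:,2]>.065)&(q[:,2]<.165)
g=q[m];k=np.polyfit(g[:,2]-.052,g[:,0],1);print(len(g),k,np.pi/2-np.arctan(k[0]),g[:,2].max(),g[g[:,2]>.13][:,1].min(),g[g[:,2]>.13][:,1].max())
for z0 in np.arange(.07,.16,.02):
    s=g[abs(g[:,2]-z0)<.01]
    if len(s):print(z0.round(3),len(s),np.median(s,0).round(4))
m=(abs(q[:,0]-.058)<.012)&(abs(q[:,1])<.03)&(q[:,2]>.052)&(q[:,2]<.07);print("lip",q[m].mean(0),q[m].min(0),q[m].max(0))
m=(abs(q[:,0]+.0)<.07)&(abs(q[:,1])<.053)&(q[:,2]>.044)&(q[:,2]<.052);print("rim",q[m].min(0),q[m].max(0))
s=proj(o,np.c_[np.array([[-.055,0],[0,0],[.056,0]])@R.T+t,[.052]*3]);print(s.round())
E
```

```text
-0.4629269091972336 [ 0.56528204 -0.03016211] [[-1.1, 1.3], [0.6, -0.3], [0.5, -1.0]]
1202 [ 0.2147334  -0.05405603] 1.3592750023918958 0.1545783291576459 -0.04248748694685235 0.041880783480652654
0.07 58 [-0.0476  0.031   0.0721]
0.09 91 [-0.0438  0.0235  0.0902]
0.11 121 [-0.0396  0.0216  0.1118]
0.13 460 [-0.0372  0.0088  0.1236]
0.15 472 [-0.0331  0.0054  0.1484]
lip [0.06016361 0.00073603 0.05864683] [ 0.05056491 -0.02443747  0.05318319] [0.06998878 0.02413648 0.06430814]
rim [-0.06966667 -0.05115164  0.04400246] [0.06992504 0.05033393 0.05198798]
[[137. 183.]
 [182. 204.]
 [225. 224.]]
```

```bash
cat >> h.py <<'E'
TH=-.463;T0=np.array([.5653,-.0302]);RB=np.array([[np.cos(TH),-np.sin(TH)],[np.sin(TH),np.cos(TH)]])
def where():
    from plant import observe
    s=observe();p=s["tcp_pos"];b=(np.array(p[:2])-T0)@RB;f=np.array(s["force"]);fb=f[:2]@RB
    q=s["eef_rot"];w,x,y,z=q;yaw=np.degrees(np.arctan2(2*(x*y+w*z),1-2*(y*y+z*z)))
    print("t",round(s["time"],2),"box mm",(b*1e3).round(1),"z",round(p[2]*1e3,1),"yaw",round(yaw-np.degrees(TH),2),"F box",fb.round(2),f[2].round(2),"w",round(s["grip_width"],4))
if __name__=="__main__":where()
E
python3 -m creep '[[[0,0,0,-1,1],[0,0,0,-1,1],[0,0,0,-1,1],[0,0,0,-1,1],[0,0,0,-1,1],[0,0,0,-1,1],[0,0,0,-1,1],[0,0,0,-1,1]]]' 20
python3 -m creep '[[[0,0,0,-1,1],[0,0,0,-1,1],[0,0,0,-1,1],[0,0,0,-1,1],[0,0,0,-1,1],[0,0,0,-1,1],[0,0,0,-1,1],[0,0,0,-0.9,1]]]'
python3 h.py
```

```text
time: 0.95
tcp_pos: [0.6498, -0.0, 0.2309]
eef_rot: [-0.0, 0.484, 0.875, -0.0]
force: [-0.3, -0.8, 0.4]
grip_width: -0.0001
gripper_force: 0.0
time: 1.75
tcp_pos: [0.6498, -0.0, 0.2308]
eef_rot: [-0.0, 0.227, 0.974, -0.0]
force: [-0.3, -0.0, 0.1]
grip_width: 0.0003
gripper_force: 0.0
t 1.75 box mm [62.1 64.7] z 230.8 yaw 180.29 F box [-0.26 -0.16] 0.1 w 0.0003
```

```bash

python3 -m creep '[[[0.66,-0.27,0,0,1],[0.66,-0.27,0,0,1],[0.66,-0.27,0,0,1],[0.66,-0.27,0,0,1],[0.66,-0.27,0,0,1],[0.66,-0.27,0,0,1],[0.66,-0.27,0,0,1],[0.66,-0.27,0,0,1]]]' >/dev/null; python3 h.py
python3 -m creep '[[[0,0,0.6,0,1],[0,0,0.6,0,1],[0,0,0.6,0,1],[0,0,0.6,0,1],[0,0,0.6,0,1],[0,0,0.6,0,1],[0,0,0.4,0,1],[0,0,0,0,1]]]' >/dev/null
python3 h.py; python3 - <<'E'
from h import *
wrist("w1")
E
```

```text
t 2.55 box mm [-96.9  -0.8] z 231.0 yaw 180.13 F box [-0.48 -0.05] 0.21 w 0.0
t 3.35 box mm [-97.2  -1. ] z 109.6 yaw 180.13 F box [0.22 0.12] 0.65 w -0.0001
```

View pics/w1.png

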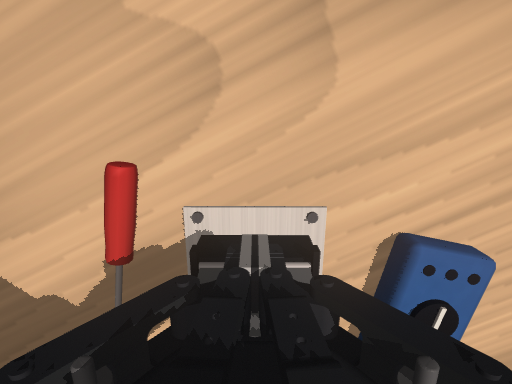

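The shut fingers are centred on the cover behind its outer face, with the plate's middle at column 255. I start the arc.

```bash

python3 -m creep '[[[-0.34,0.01,0,0,1],[-0.34,0.01,0,0,1],[-0.34,0.01,0,0,1],[-0.34,0.01,0,0,1],[-0.17,0,0.07,0,1],[-0.17,0,0.07,0,1],[-0.17,0,0.07,0,1],[-0.17,0,0.07,0,1]]]' ; python3 h.py
python3 - <<'E'
from h import *
from plant import snapshot
for n in("scene","side"):
    d=snapshot(n);p=cloud(d).reshape(-1,3);q=np.c_[(p[:,:2]-T0)@RB,p[:,2]]
    m=(abs(q[:,0]+.0)<.06)&(abs(q[:,1])<.046)&(q[:,2]>.066)&(q[:,2]<.165)
    r=d["range_z"].ravel();
    g=q[m&(abs(q[:,1])>.022)];k=np.polyfit(g[:,2]-.052,g[:,0],1);print(n,len(g),k,np.pi/2-np.arctan(k[0]),g[:,2].max())
    cv2.imwrite(f"pics/{n}1.png",cv2.resize(d["frame"][110:240,180:310] if n=="scene" else d["frame"][130:260,200:330],None,fx=3,fy=3)[:,:,::-1])
a=[cv2.imread(f"pics/{n}1.png") for n in("scene","side")];cv2.imwrite("pics/arc1.png",np.hstack(a))
E
```

```text
time: 4.2
tcp_pos: [0.5346, -0.0138, 0.1025]
eef_rot: [-0.0, 0.228, 0.974, -0.0]
force: [-1.1, 0.6, -0.4]
grip_width: 0.0002
gripper_force: 0.7
t 4.2 box mm [-34.8   1. ] z 102.5 yaw 180.14 F box [-1.27  0.04] -0.44 w 0.0002
scene 156 [ 0.23978014 -0.03834476] 1.335459245550825 0.16289280048958987
side 143 [ 0.08044643 -0.02859347] 1.4905227623457198 0.16445561683543722
```

View pics/arc1.png

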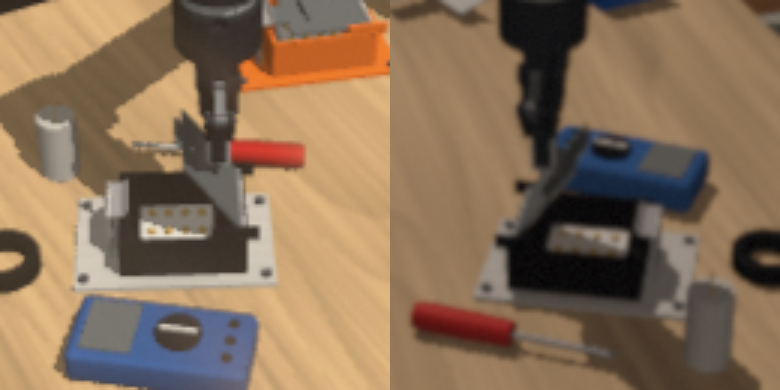

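Both views show the cover folding at about 1 rad, with the fingertips on its outer face at (215,150) in the left half and (545,160) in the right. I continue along the arc.

```bash

python3 -m creep '[[[-0.13,-0.03,0.13,0,1],[-0.13,0,0.13,0,1],[-0.13,0,0.13,0,1],[-0.1,0,0.16,0,1],[-0.1,0,0.16,0,1],[-0.1,0,0.16,0,1],[-0.06,0,0.18,0,1],[-0.06,0,0.18,0,1]]]'>/dev/null ; python3 h.py
python3 -m creep '[[[-0.02,0,0.11,0,1],[-0.02,0,0.11,0,1],[0,0,0.1,0,1],[0,0,0,0,1],[0,0,0,0,1],[0,0,0,0,1],[0,0,0,0,1],[0,0,0,0,1]]]'>/dev/null ; python3 h.py
```

```text
t 5.1 box mm [-9.8  0.2] z 65.8 yaw 180.13 F box [0.33 0.33] 2.52 w -0.0
t 5.9 box mm [-9.6  0.1] z 56.3 yaw 180.13 F box [-0.21 -0.39] 0.18 w 0.0001
```

```bash
python3 h.py;python3 - <<'E'
from h import *
from plant import snapshot
a=[]
for n in("scene","side"):
    d=snapshot(n);np.savez(f"pics/{n}2.npz",**{k:d[k] for k in("frame","range_z","K","R","t")})
    a.append(cv2.resize(d["frame"][140:240,190:290] if n=="scene" else d["frame"][150:250,220:320],None,fx=4,fy=4,interpolation=3)[:,:,::-1])
cv2.imwrite("pics/arc2.png",np.hstack(a))
E
python3 h.py
```

```text
t 5.9 box mm [-9.6  0.1] z 56.3 yaw 180.13 F box [-0.21 -0.39] 0.18 w 0.0001
t 6.0 box mm [-9.6  0.1] z 56.3 yaw 180.13 F box [-0.6 -0.2] 1.74 w -0.0002
```

View pics/arc2.png

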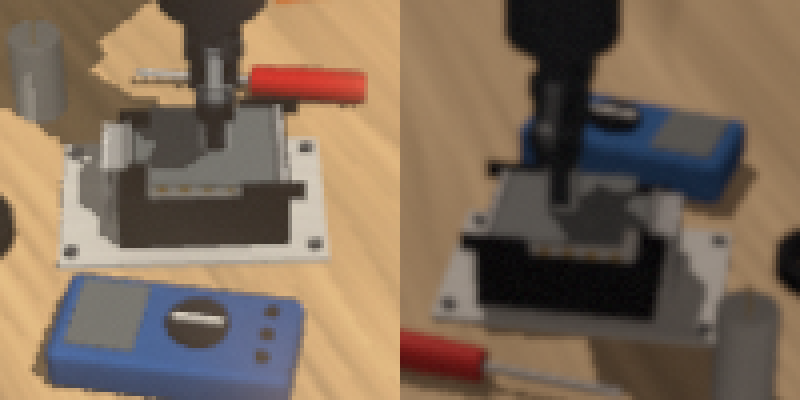

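The cover lies almost flat under the fingertips, at (215,140) left and (560,195) right, with the tongue short of the lip. I press it down gently.

```bash

python3 -m creep '[[[0,0,0.05,0,1],[0,0,0.05,0,1],[0,0,0,0,1],[0,0,0,0,1],[0,0,0,0,1],[0,0,0,0,1],[0,0,0,0,1],[0,0,0,0,1]]]'>/dev/null ; python3 h.py
python3 -m creep '[[[0,0,0.05,0,1],[0,0,0.05,0,1],[0,0,0,0,1],[0,0,0,0,1],[0,0,0,0,1],[0,0,0,0,1],[0,0,0,0,1],[0,0,0,0,1]]]'>/dev/null ; python3 h.py
```

```text
t 6.8 box mm [-9.4  0.2] z 53.4 yaw 180.13 F box [-1.66 -0.57] 3.03 w 0.0001
t 7.6 box mm [-7.6  0.3] z 52.6 yaw 180.11 F box [-3.86 -0.62] 12.08 w -0.0001
```

Flat at 53 mm and held with about 12 N. Now I slide it forward.

```bash

python3 -m creep '[[[-0.1,0,0,0,1],[-0.1,0,0,0,1],[-0.1,0,0,0,1],[-0.1,0,0,0,1],[-0.1,0,0,0,1],[0,0,0,0,1],[0,0,0,0,1],[0,0,0,0,1]]]'>/dev/null ; python3 h.py
python3 -m creep '[[[-0.1,0,0,0,1],[-0.1,0,0,0,1],[-0.1,0,0,0,1],[-0.1,0,0,0,1],[0,0,0,0,1],[0,0,0,0,1],[0,0,0,0,1],[0,0,0,0,1]]]'>/dev/null ; python3 h.py
```

```text
t 8.4 box mm [6.9 0.4] z 52.5 yaw 180.12 F box [-3.36 -2.72] 12.78 w -0.0002
t 9.2 box mm [16.   1.3] z 51.9 yaw 180.18 F box [-8.97 -0.99] 14.86 w -0.0
```

```bash

python3 -m creep '[[[-0.1,0,0,0,1],[-0.1,0,0,0,1],[0,0,0,0,1],[0,0,0,0,1],[0,0,0,0,1],[0,0,0,0,1],[0,0,0,0,1],[0,0,0,0,1]]]'>/dev/null ; python3 h.py
python3 - <<'E'
from h import *
from plant import snapshot
a=[]
for n in("scene","side"):
    d=snapshot(n)
    a.append(cv2.resize(d["frame"][140:240,190:290] if n=="scene" else d["frame"][150:250,220:320],None,fx=4,fy=4,interpolation=3)[:,:,::-1])
cv2.imwrite("pics/arc3.png",np.hstack(a))
E
```

```text
t 10.0 box mm [16.2  1.4] z 50.9 yaw 180.26 F box [-21.8   -2.85] 22.04 w -0.0003
```

View pics/arc3.png

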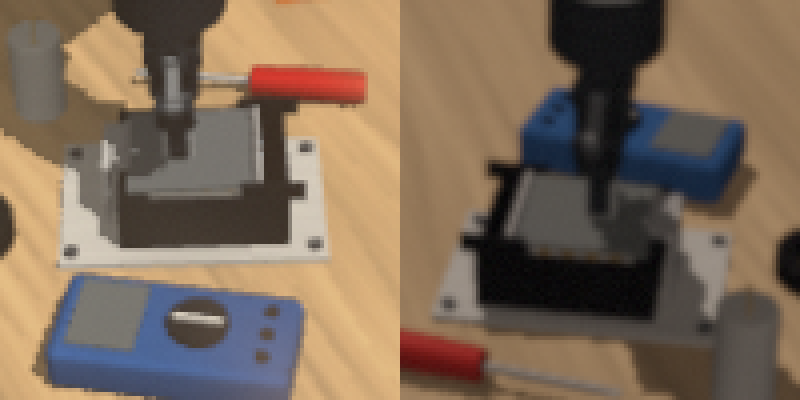

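The cover has reached the hard stop: the fingertips are at 16 mm against 22 N, and the tongue is at the lip (105,150 left). I unload and lift straight up.

```bash

python3 -m creep '[[[0.06,0,-0.06,0,1],[0.04,0,-0.08,0,1],[0,0,-0.1,0,1],[0,0,-0.1,0,1],[0,0,-0.2,0,1],[0,0,-0.3,0,1],[0,0,-0.4,0,1],[0,0,-0.4,0,1]]]'>/dev/null ; python3 h.py
python3 -m creep '[[[0,0,-0.6,0,1],[0,0,-0.6,0,1],[0.4,0,-0.6,0,1],[0.6,0,-0.6,0,1],[0.8,0,-0.4,0,1],[0.8,0,0,0,1],[0.8,0,0,0,1],[0,0,0,0,1]]]'>/dev/null ; python3 h.py
python3 - <<'E'
from h import *
from plant import snapshot
w=wrist("w4");a=[]
for n in("scene","side"):
    d=snapshot(n);a.append(cv2.resize(d["frame"][140:240,190:290] if n=="scene" else d["frame"][150:250,220:320],None,fx=4,fy=4,interpolation=3)[:,:,::-1])
    p=cloud(d).reshape(-1,3);q=np.c_[(p[:,:2]-T0)@RB,p[:,2]];f=d["frame"].reshape(-1,3)
    m=(abs(q[:,1])<.035)&(q[:,2]<.1)&(q[:,2]>.03)
    for x0 in(-.03,-.01,.01,.04):
        s=q[m&(abs(q[:,0]-x0)<.01)];print(n,x0,np.median(s,0).round(4))
    E=[[-.055+.016+.004,0,.0535],[-.051+.0,0,.0535],[.053,.042,.0535]]
    print(proj(d,np.c_[np.array(E)[:,:2]@RB.T+T0,np.array(E)[:,2]]).round(1).tolist())
cv2.imwrite("pics/arc4.png",np.hstack(a))
E
```

```text
t 10.9 box mm [21.8  0.3] z 101.4 yaw 180.1 F box [0.76 0.03] -0.0 w 0.0002
t 11.7 box mm [-83.2   0.8] z 185.3 yaw 180.26 F box [ 0.19 -0.88] -0.01 w -0.0001
scene -0.03 [-0.0296  0.0002  0.0543]
scene -0.01 [-0.0093  0.0012  0.0547]
scene 0.01 [0.011  0.0023 0.0553]
scene 0.04 [0.0393 0.002  0.0562]
[[252.3, 176.1], [258.0, 175.9], [220.9, 186.9]]
side -0.03 [-0.0303  0.0002  0.0517]
side -0.01 [-0.0099 -0.0011  0.0522]
side 0.01 [0.0101 0.     0.0524]
side 0.04 [ 0.0395 -0.0011  0.0534]
[[251.0, 200.5], [245.2, 199.9], [285.1, 195.1]]
```

View pics/arc4.png

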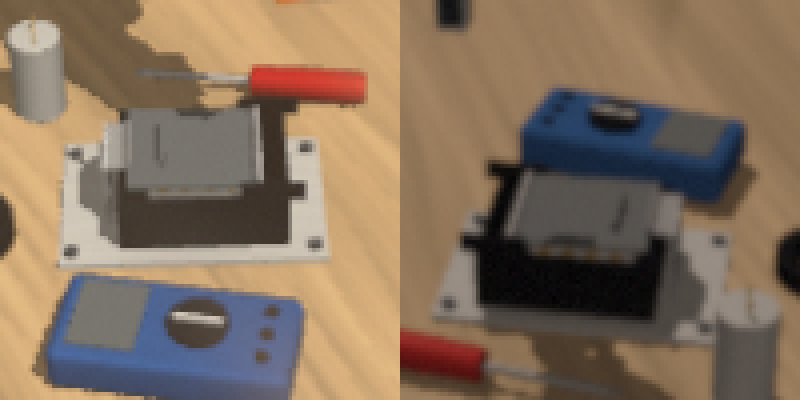

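The cover stays flat with nothing touching it. Its top is about 53–56 mm high, the tongue is under the lip at (115,140) left, and the bystanders have not moved. I hand the job in.

```bash
python3 -c "
from plant import *
print(close_job())"
```

```text
the job is handed in; nothing more can be done
None
```

The terminal box is closed: the cover was folded flat, held down and slid to its hard stop, and it stayed shut with its tongue under the lip after release; the job was handed in at about 12 s, with no verdict returned.

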